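# Sort waveguide sections by length into their racks

## Robot

A 6-joint arm with a two-finger parallel gripper is mounted at the origin on the work surface. World frame = base frame: x ahead of the robot, y to its left, z up, the work surface at z = 0. Lengths are in m, angles in rad, forces in N, time in s.
With the tool pointing down it reaches from about 0.35 to 0.775 m from the base axis. Payload 7.3 kg.
Tool frame: the origin (TCP) lies on the front face of the gripper's body, between the roots of the fingers; the fingertips stand ahead of it and the grasp point (between the pads) lies 47 mm ahead of it (finger_overhang is the z of the fingertips in the tool frame, in m); z points along the fingers, y is the line along which they close (so a half turn about z gives the same grasp; the last joint's range is limited). The gripper opens to 92 mm and grips with 3 to 60 N. Pads are 19 mm wide; open, the fingers measure 130 mm over their backs; the gripper's body (75 mm by 190 mm) begins 47 mm behind the grasp point.
Start: joints at [1.055, 0.342, 1.524, -0, 1.275, -0.146], TCP at [0.19, 0.49, 0.292] pointing down, gripper open.
Joint ranges: [-2.53, 2.53], [-0.77, 2.02], [0.04, 2.7], [-1, 4.14], [0.28, 2.66], [-3.11, 3.11]. Speed limits (rad/s): [2.57, 2.57, 3.14, 3.14, 3.14, 3.14].

## Interface

Orientations are given as [roll, pitch, yaw] about the fixed x, y, z axes, in that order (R = Rz(yaw) Ry(pitch) Rx(roll)).
In Python, from cell import * gives the robot as it stands. The module is installed in compiled form; this text tells all that it offers.
- The arm moves only by the tool arm_command, never from a script. Its argument "series" is a list of rows, each an object of numbers: "x", "y", "z": the shift along the tool's x, y, z in mm; "rx", "ry", "rz": the turn, a rotation vector about the tool's x, y, z in degrees. A call has 1 to 20 rows; each row is the pose to reach, as a shift and turn from the pose commanded when the call began, along the tool's axes at that moment; what a row does not reach only later rows make up. A row lasts 1/10 s, in which the tool goes at most 50 mm and 8.59 degrees, less where a joint would pass 70% of its speed; a pose out of reach is approached as far as the arm can. A call with a gripper value outside its range is refused whole. "hand" is the finger opening in mm, from 0 to 91.8, set as the call begins (left out, the last holds). The fingers move at their own pace and stop on an object; "squeeze" is the grip in N (left out, the last holds). Time passes only in rows, so rows that repeat a pose let the fingers close. It gives the time, the measured TCP pose, the force, the opening and the grip force at its end, in the units of the state.
- observe(): the state, without advancing time (a new reading comes with each control period).
- read_camera(name): name is "side" or "top"; returns a dict with "pixels" (480x640x3 uint8, blue, green, red), "K" (3x3 intrinsics, pixels), "k1" (the pictures are not rectified: a ray, as slopes to the right and down, at radius r is drawn at 1 + k1 r^2 times it, then the intrinsics apply), "rvec" (rotation vector, rad) and "tvec" (3), from world to camera coordinates, as OpenCV has them. Camera axes: x right, y down, z forward; pixel columns grow to the right and rows downward; lengths in m; the calibration is good to about 2 mm. A picture is of the moment at which its call begins. There is no depth.
- hand_in(): hands the job in; it is judged then, once.
Trained networks look in a picture, given as the dict that the camera call returned (one of the last four; its "shot" number tells which), for a name from the list of things; names that differ only in an ending like _2 or _b are one class to them, and where a whole thing is asked for, a point or a joint stands for the part that bears it (a point fixed in the world has none). Each returns a list of dicts, best first, with "confidence" (0 to 1); they miss things now and then, are a little off and sometimes report something else, mostly with a low value. They report only what shows in the picture. A call takes as long as a camera call. They do not tell look-alikes from the thing itself.
- boxes_of(picture, query): "point" ([x, y, z] in m, in world coordinates, good to about 4 mm: the middle of the surface that is visible of it).
- trace(picture, query): "pixels" (480x640 bool, what is visible of it).
- mark_of(picture, query): "point" ([x, y, z] in m, in world coordinates, good to about 4 mm: a listed point, or the origin of a listed thing).
The state is a dict: "time": time; "qpos": joint angles; "qvel": joint speeds; "joint_efforts": joint torques, N m; "tool_pos": TCP position; "tool_rot": TCP orientation; "contact_force": force on the tool from outside, world axes, zero at the start; "torque": the same for the moment, N m; "opening": finger opening in m; "grip_force": force on a finger pad.
Only numpy, scipy, OpenCV 4.12 (cv2) and the standard library are available. Lean on these libraries where they do the work, as an engineer would, in place of code of your own. Each camera call takes 0.05 s, during which the arm holds its last target. There are 200 camera calls.

## Task

Three straight waveguide sections of different lengths lie loose on the bench. Put each one into the empty bay of the rack whose bay and sample match its length, lying flat on the bay floor between the end walls like the sample beside it. Set them down rather than dropping them, and leave the samples and everything else on the bench where they are.

Things in the scene. Friction and masses are not known exactly. Their poses are not given: they have to be found in the camera images.
- section_short: loose straight waveguide section, 85 mm long over its flanges: grey rectangular tube 25.4 mm wide and 12.7 mm high between two square brass end flanges 42 x 42 mm, 6 mm thick. The tube runs 14.6 to 27.4 mm above the underside. Origin: centre of the underside, x along its length, z up. Both ends are alike.
- section_medium: loose straight waveguide section, 110 mm long over its flanges: grey rectangular tube 25.4 mm wide and 12.7 mm high between two square brass end flanges 42 x 42 mm, 6 mm thick. The tube runs 14.6 to 27.4 mm above the underside. Origin: centre of the underside, x along its length, z up. Both ends are alike.
- section_long: loose straight waveguide section, 135 mm long over its flanges: grey rectangular tube 25.4 mm wide and 12.7 mm high between two square brass end flanges 42 x 42 mm, 6 mm thick. The tube runs 14.6 to 27.4 mm above the underside. Origin: centre of the underside, x along its length, z up. Both ends are alike.
- rack_short: fixed rack (plywood base, black plastic walls) for 85 mm sections, 140 (x) by 111 (y) mm: base 6 thick, walls 14 high above it. Two bays 76 mm apart in x, each 95 long (y), 52 wide (x); their long sides have only 13 mm lips at the corners, the middle is open for fingers. Origin: underside centre. The +x bay holds a sample, the -x bay (nearer the robot) is empty.
- bay_short (a point): centre of the floor of the empty bay of rack_short, 6 mm above the table; axes as rack_short: a section lies with its length along this frame's y
- sample_short: waveguide section 85 mm long, same build as section_short, already lying in the far (+x) bay of rack_short; leave it there
- rack_medium: fixed rack (plywood base, black plastic walls) for 110 mm sections, 140 (x) by 136 (y) mm: base 6 thick, walls 14 high above it. Two bays 76 mm apart in x, each 120 long (y), 52 wide (x); their long sides have only 13 mm lips at the corners, the middle is open for fingers. Origin: underside centre. The +x bay holds a sample, the -x bay (nearer the robot) is empty.
- bay_medium (a point): centre of the floor of the empty bay of rack_medium, 6 mm above the table; axes as rack_medium: a section lies with its length along this frame's y
- sample_medium: waveguide section 110 mm long, same build as section_medium, already lying in the far (+x) bay of rack_medium; leave it there
- rack_long: fixed rack (plywood base, black plastic walls) for 135 mm sections, 140 (x) by 161 (y) mm: base 6 thick, walls 14 high above it. Two bays 76 mm apart in x, each 145 long (y), 52 wide (x); their long sides have only 13 mm lips at the corners, the middle is open for fingers. Origin: underside centre. The +x bay holds a sample, the -x bay (nearer the robot) is empty.
- bay_long (a point): centre of the floor of the empty bay of rack_long, 6 mm above the table; axes as rack_long: a section lies with its length along this frame's y
- sample_long: waveguide section 135 mm long, same build as section_long, already lying in the far (+x) bay of rack_long; leave it there
- load: bystander: dark steel coaxial load, a stepped upright cylinder, diameter 28, height 48; origin at the centre of its underside
- adapter: bystander: bright steel coaxial adapter, a stepped upright cylinder, diameter 26, height 40; origin at the centre of its underside
- elbow: bystander: right-angle waveguide elbow with the same 42 mm square brass flanges, its legs about 42 and 48 mm; it belongs in no rack; origin under its corner
- wrench: bystander: open-end wrench lying flat, 160 mm long
- screwdriver: bystander: screwdriver, 190 mm long, lying beyond the racks
- tin: bystander: closed tin, diameter 60, height 70
Not all that is in view belongs to the job. Leave any pink look-alike of the section_short alone.

How it is judged:
By the outcome, as a careful person would: the job done as asked, in the order asked, and still so for the second after the job is handed in, with the robot touching nothing.
It also fails if it takes over 67 s, if anything falls off the work surface, if the arm or the gripper's body presses on something with over 40 N, if the wrist force passes 120 N, or if a joint passes its speed limit or range.

## Working session

There is one attempt and no reset: what is moved stays moved. The work goes in short steps, Python scripts to look and compute and a tool call to move; the robot and the scene stay as the last step left them, time stands still between calls to the robot, and variables do not carry over. Pictures are saved under pics/ and viewed, at most 10 in all, crops included, and the job is handed in when it is done.

Besides the shell and the picture viewer there is one more tool, called after "Emit:" as name(argument=value, ...) on one line, values as JSON. arm_command: Moves the arm, as the interface text tells. Its arguments: {"type":"object","properties":{"series":{"type":"array"},"hand":{"type":"number"},"squeeze":{"type":"number"}},"required":["series"]}

```bash
mkdir -p pics
cat > h.py <<'E'
from cell import *
import numpy as np, cv2
def ray(pic,uv,z):
    """pixels -> world points on plane z"""
    K=np.array(pic["K"]);R=cv2.Rodrigues(np.array(pic["rvec"],float))[0];t=np.array(pic["tvec"],float).ravel()
    uv=np.atleast_2d(np.array(uv,float))
    d=np.c_[(uv[:,0]-K[0,2])/K[0,0],(uv[:,1]-K[1,2])/K[1,1]];s=d.copy()
    for _ in range(20): s=d/(1+pic["k1"]*(s**2).sum(1,keepdims=True))
    w=np.c_[s,np.ones(len(s))]@R; c=-R.T@t
    return c+w*((z-c[2])/w[:,2])[:,None]
def proj(pic,P):
    K=np.array(pic["K"]);R=cv2.Rodrigues(np.array(pic["rvec"],float))[0];t=np.array(pic["tvec"],float).ravel()
    q=np.atleast_2d(P)@R.T+t; s=q[:,:2]/q[:,2:]; s=s*(1+pic["k1"]*(s**2).sum(1,keepdims=True))
    return np.c_[s[:,0]*K[0,0]+K[0,2],s[:,1]*K[1,1]+K[1,2]]
E
python3 - <<'E'
from h import *
print(observe())
for n in("top","side"):
    p=read_camera(n);cv2.imwrite(f"pics/{n}0.png",p["pixels"]);print(n,p["K"],p["k1"],p["rvec"],p["tvec"])
    for q in["section_short","section_medium","section_long","bay_short","bay_medium","bay_long","rack_short","rack_medium","rack_long","sample_short","elbow","load","adapter","tin","wrench"]:
        for r in mark_of(p,q)[:4]: print(n,q,np.round(r["point"],3),round(r["confidence"],2),proj(p,r["point"]).round()[0])
E
```

```text
{'time': 0.0, 'qpos': array([ 1.05499966e+00,  3.42751900e-01,  1.52495743e+00, -2.09034919e-05,
        1.27534117e+00, -1.46004357e-01]), 'qvel': array([ 0.00161982, -0.00075628, -0.000105  , -0.00087314,  0.00047232,
        0.00079484]), 'joint_efforts': array([ 6.69018136e-04, -4.31241417e+01, -2.44221425e+01,  7.16616260e-02,
        5.60111634e-02, -1.00528064e-04]), 'tool_pos': array([0.18959911, 0.48928125, 0.29155051]), 'tool_rot': array([-3.14014741e+00, -1.92320032e-04,  2.77180631e+00]), 'contact_force': array([0.17486281, 0.22097009, 0.56643334]), 'torque': array([0.01681967, 0.03003932, 0.02041819]), 'grip_force': 0.0, 'opening': 0.0915926506428587}
top [[543.87782984   0.         312.1464298 ]
 [  0.         543.87782984 235.02338061]
 [  0.           0.           1.        ]] -0.06929585994427943 [ 2.13453504 -2.14742817  0.14003391] [0.01759713 0.54705275 1.20277881]
top section_short [ 0.4   -0.257 -0.001] 0.96 [429. 300.]
top section_short [ 0.294 -0.304  0.007] 0.8 [452. 346.]
top section_medium [0.432 0.008 0.002] 0.6 [315. 286.]
top section_long [ 0.439  0.271 
[... 1795 characters left out ...]
003] 0.25 [421. 237.]
side rack_short [ 0.632  0.226 -0.002] 0.61 [332. 191.]
side rack_medium [ 0.616 -0.205 -0.002] 0.85 [372. 296.]
side rack_long [ 0.644 -0.008  0.004] 0.81 [360. 239.]
side rack_long [0.668 0.226 0.007] 0.66 [344. 187.]
side sample_short [0.667 0.228 0.009] 0.67 [344. 186.]
side elbow [ 0.514  0.411 -0.002] 0.81 [277. 163.]
side elbow [0.666 0.228 0.008] 0.72 [344. 186.]
side elbow [ 0.649 -0.203  0.004] 0.49 [387. 291.]
side load [ 0.386 -0.143 -0.   ] 0.57 [260. 292.]
side adapter [ 0.486 -0.447  0.004] 0.61 [341. 393.]
side adapter [0.391 0.141 0.001] 0.45 [246. 218.]
side tin [ 0.489 -0.447  0.001] 0.67 [343. 394.]
side wrench [ 0.639 -0.432 -0.005] 0.76 [419. 375.]
```

View pics/top0.png

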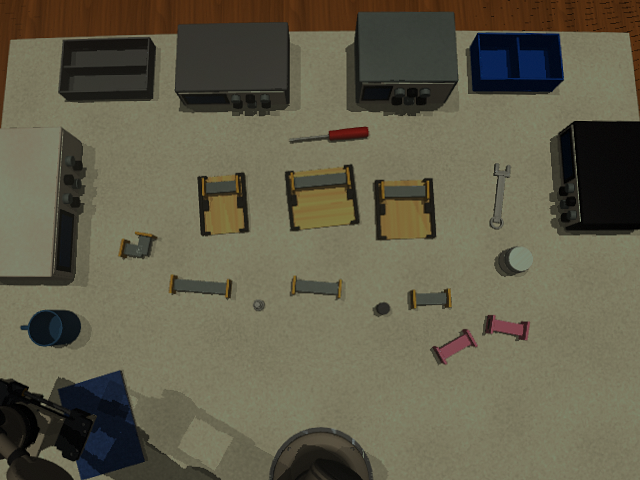

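View pics/side0.png

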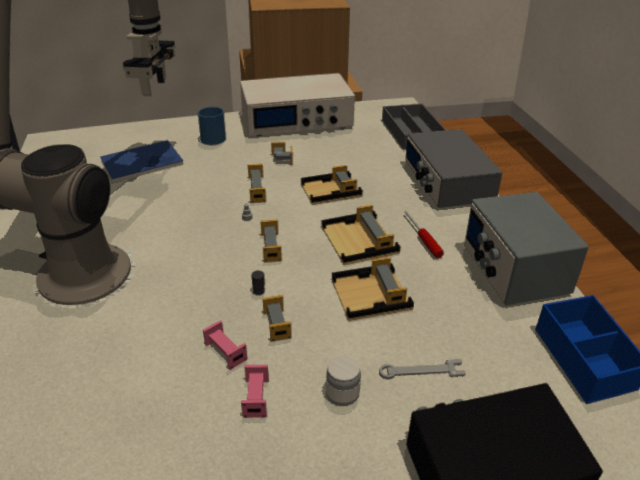

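Run:
```python
import cv2
a=cv2.imread("pics/top0.png")[230:380,370:530];b=cv2.imread("pics/side0.png")[290:440,190:350]
cv2.imwrite("pics/crop0.png",cv2.resize(cv2.hconcat([a,b]),None,fx=2.5,fy=2.5,interpolation=cv2.INTER_CUBIC))
```

```text
(no output)
```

View pics/crop0.png

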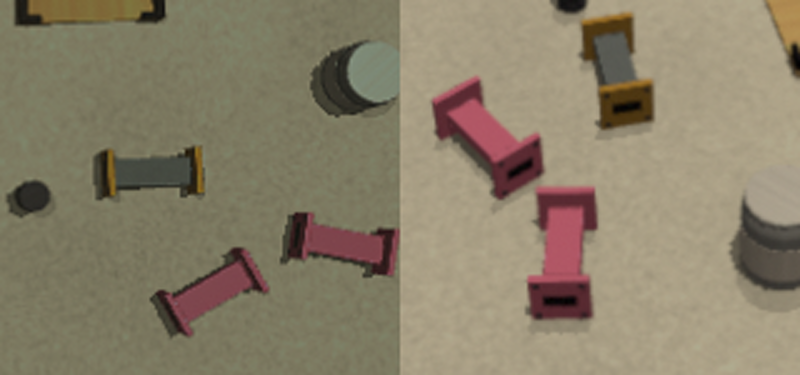

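The loose pieces in the top picture are long at (200,287), medium at (317,287) and short at (431,299). The racks are short at (222,203), long at (322,197) and medium at (405,209).

There are three candidates for section_short: grey and brass at (431,299), pink at (455,346) and pink at (508,327). The crop confirms that only (431,299) has the grey tube and brass flanges, so I'll take that one. Next I'll fit the poses by silhouette.

```bash
cat >> h.py <<'E'
from scipy.optimize import minimize
def box(cx,cy,z0,z1,lx,ly): return np.array([[cx+a*lx/2,cy+b*ly/2,z] for a in(-1,1) for b in(-1,1) for z in(z0,z1)])
def sec(L,z=0): # along x, metres
    return [box(0,0,z+.0146,z+.0274,L,.0254)]+[box(s*(L/2-.003),0,z,z+.042,.006,.042) for s in(-1,1)]
def rack(L): # with sample
    W=L+.026
    B=[box(0,0,0,.006,.14,W)]+[box(0,s*(W/2-.004),0,.02,.14,.008) for s in(-1,1)]
    for b in sec(L,.006): B.append(np.c_[-b[:,1]+.038,b[:,0],b[:,2]])
    return B
def render(pic,B,p):
    c,s=np.cos(p[2]),np.sin(p[2]);m=np.zeros((960,1280),np.uint8)
    for b in B:
        q=np.c_[c*b[:,0]-s*b[:,1]+p[0],s*b[:,0]+c*b[:,1]+p[1],b[:,2]]
        uv=(proj(pic,q)+.5)*2-.5
        cv2.fillConvexPoly(m,np.round(cv2.convexHull(uv.astype(np.float32))*16).astype(np.int32),255,shift=4,lineType=cv2.LINE_AA)
    return cv2.resize(m,(640,480),interpolation=cv2.INTER_AREA)/255.
def fit(pms,B,p0):
    def cost(p): return sum(np.abs(cv2.GaussianBlur(render(pic,B,p)-m,(0,0),1)).sum()/m.sum() for pic,m in pms)
    best=None
    for dy in(-.15,0,.15):
        p=np.array(p0)+[0,0,dy]
        r=minimize(cost,p,method="Nelder-Mead",options=dict(initial_simplex=[p,p+[.006,0,0],p+[0,.006,0],p+[0,0,.1]],xatol=1e-4,fatol=1e-4))
        if best is None or r.fun<best.fun: best=r
    return best
def mask(pic,q,P):
    """trace result nearest to world point P"""
    c=proj(pic,P)[0]
    rs=[r["pixels"] for r in trace(pic,q)]
    rs=[m for m in rs if m.any() and np.hypot(*(np.argwhere(m).mean(0)[::-1]-c))<15]
    return rs[0].astype(float) if rs else None
def to(x,y,z,yaw):
    """shift/turn from the present pose (tool down) to a pose"""
    o=observe();P=np.array(o["tool_pos"]);w=o["tool_rot"][2]
    d=np.array([x,y,z])-P;c,s=np.cos(w),np.sin(w)
    dy=(yaw-w+np.pi)%(2*np.pi)-np.pi
    return np.round([1e3*(c*d[0]+s*d[1]),1e3*(s*d[0]-c*d[1]),-1e3*d[2],-np.degrees(dy)],1)
E
cat > m.py <<'E'
from h import *
pics=[read_camera("top"),read_camera("side")]
H=np.pi/2
G={"section_short":(.085,.402,-.254),"section_medium":(.11,.433,.007),"section_long":(.135,.436,.271),
"short":(.085,.632,.228),"medium":(.11,.614,-.202),"long":(.135,.643,-.006)}
for n,(L,x,y) in G.items():
    for ps in ([pics[0]],[pics[1]],pics):
        pm=[]
        for p in ps:
            if n[:3]=="sec": m=mask(p,n,[x,y,.02])
            else:
                a=mask(p,"rack_"+n,[x,y,.01]);b=mask(p,"sample_"+n,[x+.036,y,.03]);print(" ",a is not None,b is not None,end="")
                m=None if a is None else a if b is None else np.maximum(a,b)
            if m is not None: pm.append((p,m))
        if not pm: print(n,"none");continue
        r=fit(pm,sec(L) if n[:3]=="sec" else rack(L),[x,y,H if n[:3]=="sec" else 0])
        print(n,len(pm),r.x.round(4),round(r.fun,3),"" if n[:3]=="sec" else ("bay",(r.x[:2]-.038*np.array([np.cos(r.x[2]),np.sin(r.x[2])])).round(4)))
E
python3 m.py; python3 -c "
import cell;print([n for n in dir(cell) if n[0]!='_'],getattr(cell,'finger_overhang',None))"
```

```text
section_short 1 [ 0.4024 -0.2541  1.5953] 0.102 
section_short 1 [ 0.4048 -0.2471  1.5927] 0.117 
section_short 2 [ 0.4035 -0.2535  1.5911] 0.274 
section_medium 1 [0.4313 0.0042 1.4805] 0.122 
section_medium 1 [0.4338 0.0126 1.466 ] 0.149 
section_medium 2 [0.432  0.0045 1.4708] 0.338 
section_long 1 [0.4337 0.2721 1.4819] 0.177 
section_long 1 [0.4354 0.2762 1.4856] 0.098 
section_long 2 [0.4347 0.2734 1.484 ] 0.301 
  True Trueshort 1 [0.6275 0.2259 0.0757] 0.04 ('bay', array([0.5897, 0.223 ]))
  True Trueshort 1 [0.6314 0.2312 0.0472] 0.118 ('bay', array([0.5935, 0.2294]))
  True True  True Trueshort 2 [0.6277 0.2266 0.0777] 0.184 ('bay', array([0.5898, 0.2236]))
  True Truemedium 1 [ 0.6122 -0.2028  0.0273] 0.063 ('bay', array([ 0.5742, -0.2039]))
  True Truemedium 1 [ 0.6152 -0.1945  0.0196] 0.092 ('bay', array([ 0.5772, -0.1953]))
  True True  True Truemedium 2 [ 0.6128 -0.2013  0.028 ] 0.185 ('bay', array([ 0.5749, -0.2024]))
  True Truelong 1 [ 0.6406 -0.0082  0.1075] 0.028 ('bay', array([ 0.6028, -0.0122]))
  True Truelong 1 [ 0.6447 -0.0032  0.1135] 0.094 ('bay', array([ 0.607 , -0.0075]))
  True True  True Truelong 2 [ 0.6406 -0.0072  0.1069] 0.148 ('bay', array([ 0.6029, -0.0112]))
['IKError', 'boxes_of', 'finger_overhang', 'hand_in', 'mark_of', 'observe', 'read_camera', 'trace'] 0.0655
```

Top and side differ by a steady (3, 6) mm, so I'll work in the top frame and check the held piece against the tool. I'll start with the long section because it's nearest.

```bash
python3 -c "
from h import *
print(to(.434,.273,.13,1.483),to(.434,.273,.070,1.483))"
```

```text
[-306.  -113.6  162.2   73.8] [-306.  -113.6  222.2   73.8]
```

Emit:
arm_command(series=[{"x":-306,"y":-114,"z":140,"rz":73.8},{"x":-306,"y":-114,"z":140,"rz":73.8},{"x":-306,"y":-114,"z":140,"rz":73.8},{"x":-306,"y":-114,"z":140,"rz":73.8},{"x":-306,"y":-114,"z":140,"rz":73.8},{"x":-306,"y":-114,"z":140,"rz":73.8},{"x":-306,"y":-114,"z":140,"rz":73.8},{"x":-306,"y":-114,"z":140,"rz":73.8},{"x":-306,"y":-114,"z":140,"rz":73.8},{"x":-306,"y":-114,"z":140,"rz":73.8},{"x":-306,"y":-114,"z":160,"rz":73.8},{"x":-306,"y":-114,"z":162,"rz":73.8},{"x":-306,"y":-114,"z":162,"rz":73.8}], hand=75)

```text
invalid input
```

```bash
python3 -c "
from h import *
print(observe()['tool_pos'],observe()['tool_rot'],to(.434,.273,.070,1.483))
p=read_camera('side');cv2.imwrite('pics/s1.png',cv2.resize(p['pixels'][80:260,170:410],None,fx=3,fy=3))"
```

```text
[0.18972362 0.48952741 0.29223874] [ 3.14152957e+00 -1.96576081e-05  2.77177602e+00] [-306.  -113.6  222.2   73.8]
```

View pics/s1.png

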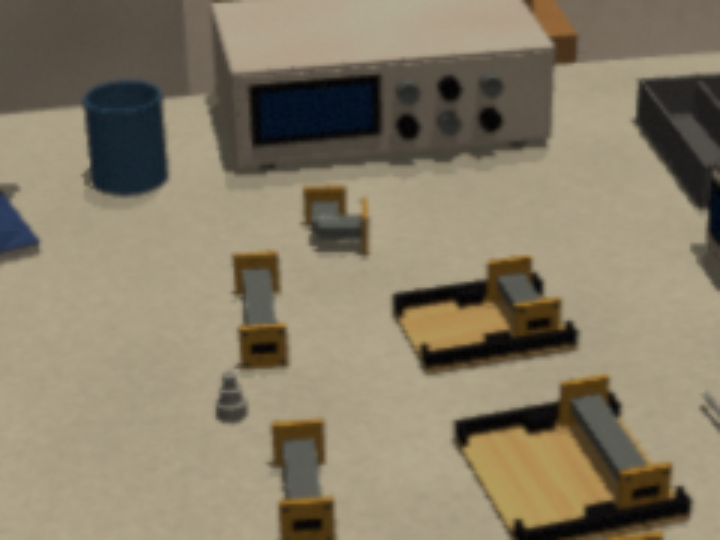

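The call was refused, and the picture shows the scene unchanged: the long piece is still at crop (260,310). I'll retry with all six keys in each row.

Emit:
arm_command(series=[{"x":-306,"y":-114,"z":140,"rx":0,"ry":0,"rz":73.8},{"x":-306,"y":-114,"z":140,"rx":0,"ry":0,"rz":73.8}], hand=75)

```text
time: 3.75
tool_pos: [0.2586, 0.4285, 0.2528]
tool_rot: [3.14, 0.0, 2.469]
contact_force: [0.9, -0.0, 0.0]
opening: 0.0804
grip_force: 0.0
```

```bash
python3 -c "
from h import *
print(to(.434,.273,.13,1.483))"
```

```text
[-234.1  -12.4  122.8   56.5]
```

Emit:
arm_command(series=[{"x":-234,"y":-12,"z":115,"rx":0,"ry":0,"rz":56.5},{"x":-234,"y":-12,"z":115,"rx":0,"ry":0,"rz":56.5},{"x":-234,"y":-12,"z":115,"rx":0,"ry":0,"rz":56.5},{"x":-234,"y":-12,"z":115,"rx":0,"ry":0,"rz":56.5},{"x":-234,"y":-12,"z":115,"rx":0,"ry":0,"rz":56.5},{"x":-234,"y":-12,"z":115,"rx":0,"ry":0,"rz":56.5},{"x":-234,"y":-12,"z":115,"rx":0,"ry":0,"rz":56.5},{"x":-234,"y":-12,"z":115,"rx":0,"ry":0,"rz":56.5},{"x":-234,"y":-12,"z":115,"rx":0,"ry":0,"rz":56.5},{"x":-234,"y":-12,"z":115,"rx":0,"ry":0,"rz":56.5}])

```text
time: 4.75
tool_pos: [0.4342, 0.2742, 0.1381]
tool_rot: [3.141, -0.0, 1.488]
contact_force: [-0.4, -0.3, -0.4]
opening: 0.0747
grip_force: 0.0
```

```bash
python3 -c "
from h import *
print(to(.434,.273,.07,1.483))
p=read_camera('side');cv2.imwrite('pics/s2.png',cv2.resize(p['pixels'][60:260,150:390],None,fx=3,fy=3))"
```

```text
[-1.2 -0.1 68.1  0.3]
```

View pics/s2.png

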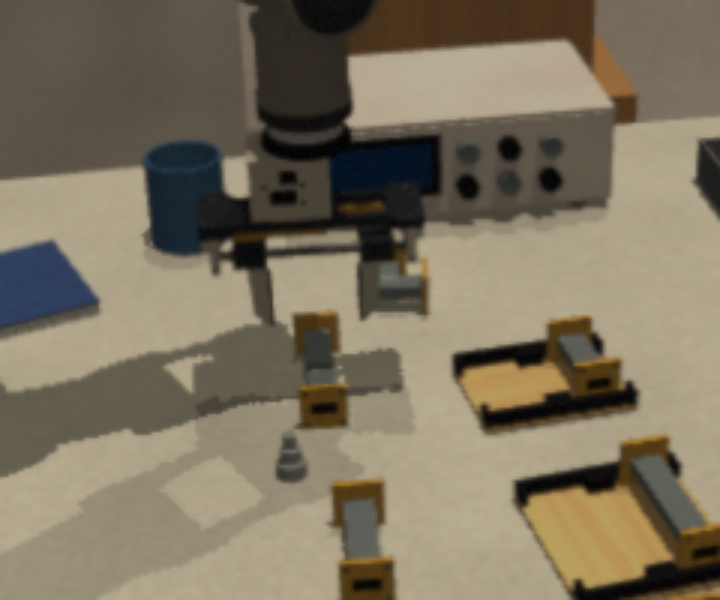

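The fingers at crop (262,290) and (372,290) straddle the long section's tube, and the jaw axis is right. I'll descend, close and lift.

Emit:
arm_command(series=[{"x":-1,"y":0,"z":35,"rx":0,"ry":0,"rz":0.3},{"x":-1,"y":0,"z":55,"rx":0,"ry":0,"rz":0.3},{"x":-1,"y":0,"z":68,"rx":0,"ry":0,"rz":0.3},{"x":-1,"y":0,"z":68,"rx":0,"ry":0,"rz":0.3},{"x":-1,"y":0,"z":68,"rx":0,"ry":0,"rz":0.3}])

```text
time: 5.3
tool_pos: [0.4347, 0.2731, 0.0703]
tool_rot: [3.141, -0.0, 1.481]
contact_force: [-0.6, 0.4, -0.0]
opening: 0.0749
grip_force: 0.0
```

Emit:
arm_command(series=[{"x":0,"y":0,"z":0,"rx":0,"ry":0,"rz":0},{"x":0,"y":0,"z":0,"rx":0,"ry":0,"rz":0},{"x":0,"y":0,"z":0,"rx":0,"ry":0,"rz":0},{"x":0,"y":0,"z":0,"rx":0,"ry":0,"rz":0},{"x":0,"y":0,"z":0,"rx":0,"ry":0,"rz":0},{"x":0,"y":0,"z":0,"rx":0,"ry":0,"rz":0},{"x":0,"y":0,"z":0,"rx":0,"ry":0,"rz":0},{"x":0,"y":0,"z":0,"rx":0,"ry":0,"rz":0}], hand=15, squeeze=30)

```text
time: 6.1
tool_pos: [0.4344, 0.2728, 0.0698]
tool_rot: [-3.142, -0.0, 1.481]
contact_force: [-0.6, -0.0, 1.0]
opening: 0.0251
grip_force: 30.0
```

```bash
python3 -c "
from h import *
print(to(.603,-.012,.15,np.pi/2+.1075))"
```

```text
[-268.4  193.6  -80.2  -11.3]
```

Emit:
arm_command(series=[{"x":0,"y":0,"z":-40,"rx":0,"ry":0,"rz":0},{"x":0,"y":0,"z":-80,"rx":0,"ry":0,"rz":0},{"x":-40,"y":29,"z":-80,"rx":0,"ry":0,"rz":-2},{"x":-80,"y":58,"z":-80,"rx":0,"ry":0,"rz":-4},{"x":-120,"y":87,"z":-80,"rx":0,"ry":0,"rz":-6},{"x":-160,"y":116,"z":-80,"rx":0,"ry":0,"rz":-8},{"x":-200,"y":145,"z":-80,"rx":0,"ry":0,"rz":-10},{"x":-240,"y":174,"z":-80,"rx":0,"ry":0,"rz":-11.3},{"x":-268,"y":194,"z":-80,"rx":0,"ry":0,"rz":-11.3},{"x":-268,"y":194,"z":-60,"rx":0,"ry":0,"rz":-11.3},{"x":-268,"y":194,"z":-60,"rx":0,"ry":0,"rz":-11.3},{"x":-268,"y":194,"z":-60,"rx":0,"ry":0,"rz":-11.3}])

```text
time: 7.3
tool_pos: [0.6025, -0.0112, 0.1291]
tool_rot: [-3.139, -0.001, 1.678]
contact_force: [0.5, 0.8, -1.2]
opening: 0.0254
grip_force: 30.0
```

Run:
```python
from h import *
o=observe();T=o["tool_pos"];print(T,o["tool_rot"],o["grip_force"],o["opening"])
print(to(.603,-.012,.077,np.pi/2+.1075))
for n in("top","side"):
    p=read_camera(n)
    for r in mark_of(p,"section_long")[:2]: print(n,np.round(r["point"],3),r["confidence"])
    m=mask(p,"section_long",[T[0],T[1],T[2]-.047])
    if m is not None:
        r=fit([(p,m)],sec(.135,T[2]-.069),[T[0],T[1],o["tool_rot"][2]]);print(r.x,r.fun)
    cv2.imwrite(f'pics/{n}3.png',p["pixels"])
a=cv2.imread("pics/top3.png")[130:290,240:440];b=cv2.imread("pics/side3.png")[150:310,260:460]
cv2.imwrite("pics/c3.png",cv2.resize(cv2.hconcat([a,b]),None,fx=2,fy=2))
```

```text
[ 0.60253373 -0.01116438  0.12912026] [-3.13900928e+00 -9.61010428e-04  1.67777637e+00] 29.98621702194214 0.025389949319006323
[-0.9  0.4 52.1 -0. ]
side [ 0.605 -0.01   0.063] 0.67
side [0.591 0.224 0.011] 0.55
[ 0.60546402 -0.00626645  1.64671073] 0.7580125561475667
```

View pics/c3.png

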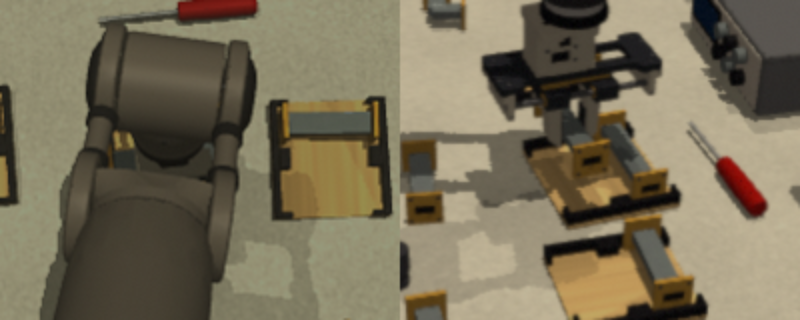

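The side view of the held piece shows the same (3, 5) mm bias, so the top frame agrees with the tool. The crop shows the long section held above the empty long bay. I'll lower it.

Emit:
arm_command(series=[{"x":-1,"y":0,"z":25,"rx":0,"ry":0,"rz":0},{"x":-1,"y":0,"z":42,"rx":0,"ry":0,"rz":0},{"x":-1,"y":0,"z":48,"rx":0,"ry":0,"rz":0},{"x":-1,"y":0,"z":51,"rx":0,"ry":0,"rz":0},{"x":-1,"y":0,"z":52.5,"rx":0,"ry":0,"rz":0},{"x":-1,"y":0,"z":53,"rx":0,"ry":0,"rz":0},{"x":-1,"y":0,"z":53,"rx":0,"ry":0,"rz":0}])

```text
time: 8.3
tool_pos: [0.6039, -0.0126, 0.0775]
tool_rot: [3.14, 0.0, 1.678]
contact_force: [-1.4, -0.3, -1.6]
opening: 0.0253
grip_force: 30.0
```

Emit:
arm_command(series=[{"x":0,"y":0,"z":0.8,"rx":0,"ry":0,"rz":0},{"x":0,"y":0,"z":0.8,"rx":0,"ry":0,"rz":0},{"x":0,"y":0,"z":0.8,"rx":0,"ry":0,"rz":0}])

```text
time: 8.6
tool_pos: [0.6035, -0.0126, 0.0762]
tool_rot: [3.141, -0.0, 1.678]
contact_force: [0.1, 0.1, -1.9]
opening: 0.0252
grip_force: 30.0
```

Emit:
arm_command(series=[{"x":0,"y":0,"z":0.7,"rx":0,"ry":0,"rz":0},{"x":0,"y":0,"z":0.7,"rx":0,"ry":0,"rz":0},{"x":0,"y":0,"z":0.7,"rx":0,"ry":0,"rz":0}])

```text
time: 8.9
tool_pos: [0.6036, -0.0126, 0.0758]
tool_rot: [3.141, 0.0, 1.678]
contact_force: [-2.4, -1.2, 4.3]
opening: 0.0254
grip_force: 30.0
```

There's contact at 4 N. I'll release and rise.

Emit:
arm_command(series=[{"x":0,"y":0,"z":0,"rx":0,"ry":0,"rz":0},{"x":0,"y":0,"z":0,"rx":0,"ry":0,"rz":0},{"x":0,"y":0,"z":0,"rx":0,"ry":0,"rz":0},{"x":0,"y":0,"z":0,"rx":0,"ry":0,"rz":0},{"x":0,"y":0,"z":-10,"rx":0,"ry":0,"rz":0},{"x":0,"y":0,"z":-40,"rx":0,"ry":0,"rz":0},{"x":0,"y":0,"z":-80,"rx":0,"ry":0,"rz":0},{"x":0,"y":0,"z":-80,"rx":0,"ry":0,"rz":0}], hand=48)

```text
time: 9.7
tool_pos: [0.6063, -0.0129, 0.1616]
tool_rot: [3.131, 0.003, 1.678]
contact_force: [1.0, 0.0, 0.8]
opening: 0.048
grip_force: 0.0
```

```bash
python3 -c "
from h import *
print(observe()['tool_pos'],to(.4313,.0043,.15,1.478),to(.4313,.0043,.070,1.478))"
```

```text
[ 0.60631566 -0.01290391  0.16156702] [  35.8 -172.2   11.6   11.4] [  35.8 -172.2   91.6   11.4]
```

Emit:
arm_command(series=[{"x":9,"y":-40,"z":0,"rx":0,"ry":0,"rz":3},{"x":18,"y":-80,"z":0,"rx":0,"ry":0,"rz":6},{"x":27,"y":-125,"z":5,"rx":0,"ry":0,"rz":9},{"x":36,"y":-170,"z":20,"rx":0,"ry":0,"rz":11.4},{"x":36,"y":-170,"z":40,"rx":0,"ry":0,"rz":11.4},{"x":36,"y":-170,"z":40,"rx":0,"ry":0,"rz":11.4},{"x":36,"y":-170,"z":40,"rx":0,"ry":0,"rz":11.4}], hand=70)

```text
time: 10.4
tool_pos: [0.4319, 0.0049, 0.116]
tool_rot: [3.14, 0.0, 1.479]
contact_force: [0.3, 0.7, 0.2]
opening: 0.0701
grip_force: 0.0
```

```bash
python3 -c "
from h import *
print(observe()['tool_pos'],to(.4313,.0043,.070,1.478))"
```

```text
[0.43185984 0.00485043 0.11596971] [-0.6 -0.5 46.   0. ]
```

Emit:
arm_command(series=[{"x":-0.5,"y":-0.5,"z":25,"rx":0,"ry":0,"rz":0},{"x":-0.5,"y":-0.5,"z":45,"rx":0,"ry":0,"rz":0},{"x":-0.5,"y":-0.5,"z":45,"rx":0,"ry":0,"rz":0},{"x":-0.5,"y":-0.5,"z":45,"rx":0,"ry":0,"rz":0}])

```text
time: 10.8
tool_pos: [0.4313, 0.0044, 0.071]
tool_rot: [3.14, 0.0, 1.479]
contact_force: [0.6, 0.7, 0.8]
opening: 0.0698
grip_force: 0.0
```

Emit:
arm_command(series=[{"x":0,"y":0,"z":0,"rx":0,"ry":0,"rz":0},{"x":0,"y":0,"z":0,"rx":0,"ry":0,"rz":0},{"x":0,"y":0,"z":0,"rx":0,"ry":0,"rz":0},{"x":0,"y":0,"z":0,"rx":0,"ry":0,"rz":0},{"x":0,"y":0,"z":0,"rx":0,"ry":0,"rz":0},{"x":0,"y":0,"z":0,"rx":0,"ry":0,"rz":0},{"x":0,"y":0,"z":0,"rx":0,"ry":0,"rz":0}], hand=15)

```text
time: 11.5
tool_pos: [0.4302, 0.0046, 0.0704]
tool_rot: [3.141, -0.0, 1.479]
contact_force: [-0.4, -0.7, 1.5]
opening: 0.0249
grip_force: 30.0
```

```bash
python3 -c "
from h import *
print(to(.5744,-.2038,.13,np.pi/2+.0275))"
```

```text
[-194.2  162.7  -59.6   -6.9]
```

Emit:
arm_command(series=[{"x":0,"y":0,"z":-40,"rx":0,"ry":0,"rz":0},{"x":0,"y":0,"z":-80,"rx":0,"ry":0,"rz":0},{"x":-35,"y":29,"z":-80,"rx":0,"ry":0,"rz":-2},{"x":-70,"y":58,"z":-80,"rx":0,"ry":0,"rz":-4},{"x":-105,"y":88,"z":-80,"rx":0,"ry":0,"rz":-6},{"x":-140,"y":118,"z":-80,"rx":0,"ry":0,"rz":-6.9},{"x":-175,"y":147,"z":-80,"rx":0,"ry":0,"rz":-6.9},{"x":-194,"y":163,"z":-70,"rx":0,"ry":0,"rz":-6.9},{"x":-194,"y":163,"z":-50,"rx":0,"ry":0,"rz":-6.9},{"x":-194,"y":163,"z":-40,"rx":0,"ry":0,"rz":-6.9},{"x":-194,"y":163,"z":-40,"rx":0,"ry":0,"rz":-6.9},{"x":-194,"y":163,"z":-40,"rx":0,"ry":0,"rz":-6.9}])

```text
time: 12.7
tool_pos: [0.5744, -0.2029, 0.1104]
tool_rot: [-3.141, -0.0, 1.6]
contact_force: [0.3, 0.6, -2.2]
opening: 0.0251
grip_force: 30.0
```

```bash
python3 -c "
from h import *
print(to(.5744,-.2038,.076,np.pi/2+.0275))"
```

```text
[-0.9  0.  34.4  0.1]
```

Emit:
arm_command(series=[{"x":-0.9,"y":0,"z":15,"rx":0,"ry":0,"rz":0},{"x":-0.9,"y":0,"z":26,"rx":0,"ry":0,"rz":0},{"x":-0.9,"y":0,"z":31,"rx":0,"ry":0,"rz":0},{"x":-0.9,"y":0,"z":33,"rx":0,"ry":0,"rz":0},{"x":-0.9,"y":0,"z":34,"rx":0,"ry":0,"rz":0},{"x":-0.9,"y":0,"z":34,"rx":0,"ry":0,"rz":0},{"x":-0.9,"y":0,"z":34,"rx":0,"ry":0,"rz":0}])

```text
time: 13.4
tool_pos: [0.5749, -0.2046, 0.0766]
tool_rot: [3.14, 0.001, 1.599]
contact_force: [-0.7, -0.1, -1.0]
opening: 0.0248
grip_force: 30.0
```

Emit:
arm_command(series=[{"x":0,"y":0,"z":0.8,"rx":0,"ry":0,"rz":0},{"x":0,"y":0,"z":0.8,"rx":0,"ry":0,"rz":0},{"x":0,"y":0,"z":0.8,"rx":0,"ry":0,"rz":0}])

```text
time: 13.7
tool_pos: [0.5749, -0.2047, 0.0764]
tool_rot: [3.14, 0.001, 1.599]
contact_force: [-2.6, 0.6, 6.0]
opening: 0.0248
grip_force: 30.0
```

There's contact. I'll release, rise and go on to the short section.

Emit:
arm_command(series=[{"x":0,"y":0,"z":0,"rx":0,"ry":0,"rz":0},{"x":0,"y":0,"z":0,"rx":0,"ry":0,"rz":0},{"x":0,"y":0,"z":0,"rx":0,"ry":0,"rz":0},{"x":0,"y":0,"z":0,"rx":0,"ry":0,"rz":0},{"x":0,"y":0,"z":-10,"rx":0,"ry":0,"rz":0},{"x":0,"y":0,"z":-40,"rx":0,"ry":0,"rz":0},{"x":0,"y":0,"z":-80,"rx":0,"ry":0,"rz":0},{"x":0,"y":0,"z":-80,"rx":0,"ry":0,"rz":0},{"x":0,"y":0,"z":-80,"rx":0,"ry":0,"rz":0}], hand=48)

```text
time: 14.6
tool_pos: [0.575, -0.2047, 0.1572]
tool_rot: [3.139, 0.001, 1.599]
contact_force: [-0.1, -0.2, -0.1]
opening: 0.0476
grip_force: 0.0
```

```bash
python3 -c "
from h import *
print(to(.4025,-.2538,.115,1.594))"
```

```text
[ -44.2 -173.9   42.2    0.3]
```

Emit:
arm_command(series=[{"x":-10,"y":-43,"z":0,"rx":0,"ry":0,"rz":0},{"x":-22,"y":-86,"z":0,"rx":0,"ry":0,"rz":0.3},{"x":-33,"y":-130,"z":5,"rx":0,"ry":0,"rz":0.3},{"x":-44,"y":-174,"z":20,"rx":0,"ry":0,"rz":0.3},{"x":-44,"y":-174,"z":42,"rx":0,"ry":0,"rz":0.3},{"x":-44,"y":-174,"z":42,"rx":0,"ry":0,"rz":0.3},{"x":-44,"y":-174,"z":42,"rx":0,"ry":0,"rz":0.3}], hand=70)

```text
time: 15.3
tool_pos: [0.402, -0.2532, 0.1132]
tool_rot: [-3.141, -0.001, 1.594]
contact_force: [-0.0, -0.2, 1.1]
opening: 0.0699
grip_force: 0.0
```

```bash
python3 -c "
from h import *
print(to(.4025,-.2538,.070,1.594))"
```

```text
[-0.6  0.5 43.2 -0. ]
```

Emit:
arm_command(series=[{"x":-0.6,"y":0.5,"z":25,"rx":0,"ry":0,"rz":0},{"x":-0.6,"y":0.5,"z":43,"rx":0,"ry":0,"rz":0},{"x":-0.6,"y":0.5,"z":43,"rx":0,"ry":0,"rz":0},{"x":-0.6,"y":0.5,"z":43,"rx":0,"ry":0,"rz":0}])

```text
time: 15.7
tool_pos: [0.4033, -0.2539, 0.0711]
tool_rot: [3.141, 0.0, 1.595]
contact_force: [0.3, 0.9, 0.7]
opening: 0.0702
grip_force: 0.0
```

Emit:
arm_command(series=[{"x":0,"y":0,"z":0,"rx":0,"ry":0,"rz":0},{"x":0,"y":0,"z":0,"rx":0,"ry":0,"rz":0},{"x":0,"y":0,"z":0,"rx":0,"ry":0,"rz":0},{"x":0,"y":0,"z":0,"rx":0,"ry":0,"rz":0},{"x":0,"y":0,"z":0,"rx":0,"ry":0,"rz":0},{"x":0,"y":0,"z":0,"rx":0,"ry":0,"rz":0},{"x":0,"y":0,"z":0,"rx":0,"ry":0,"rz":0}], hand=15)

```text
time: 16.4
tool_pos: [0.4025, -0.254, 0.0706]
tool_rot: [3.141, 0.0, 1.594]
contact_force: [-0.6, -0.2, 0.8]
opening: 0.0251
grip_force: 30.0
```

```bash
python3 -c "
from h import *
print(to(.5898,.2233,.13,np.pi/2+.0765))"
```

```text
[472.9 198.3 -59.4  -3.1]
```

Emit:
arm_command(series=[{"x":0,"y":0,"z":-40,"rx":0,"ry":0,"rz":0},{"x":0,"y":0,"z":-85,"rx":0,"ry":0,"rz":0},{"x":40,"y":17,"z":-90,"rx":0,"ry":0,"rz":-0.5},{"x":80,"y":34,"z":-90,"rx":0,"ry":0,"rz":-1},{"x":120,"y":50,"z":-90,"rx":0,"ry":0,"rz":-1.5},{"x":160,"y":67,"z":-90,"rx":0,"ry":0,"rz":-2},{"x":200,"y":84,"z":-90,"rx":0,"ry":0,"rz":-2.5},{"x":240,"y":101,"z":-90,"rx":0,"ry":0,"rz":-3.1},{"x":280,"y":117,"z":-90,"rx":0,"ry":0,"rz":-3.1},{"x":320,"y":134,"z":-90,"rx":0,"ry":0,"rz":-3.1},{"x":360,"y":151,"z":-90,"rx":0,"ry":0,"rz":-3.1},{"x":400,"y":168,"z":-90,"rx":0,"ry":0,"rz":-3.1},{"x":440,"y":184,"z":-90,"rx":0,"ry":0,"rz":-3.1},{"x":473,"y":198,"z":-80,"rx":0,"ry":0,"rz":-3.1},{"x":473,"y":198,"z":-60,"rx":0,"ry":0,"rz":-3.1},{"x":473,"y":198,"z":-40,"rx":0,"ry":0,"rz":-3.1},{"x":473,"y":198,"z":-40,"rx":0,"ry":0,"rz":-3.1},{"x":473,"y":198,"z":-40,"rx":0,"ry":0,"rz":-3.1}])

```text
time: 18.2
tool_pos: [0.5892, 0.2233, 0.1103]
tool_rot: [-3.14, 0.0, 1.648]
contact_force: [-0.2, -0.1, -1.1]
opening: 0.025
grip_force: 30.0
```

```bash
python3 -c "
from h import *
print(to(.5898,.2233,.076,np.pi/2+.0765))"
```

```text
[-0.1  0.6 34.3  0. ]
```

Emit:
arm_command(series=[{"x":0,"y":0.5,"z":15,"rx":0,"ry":0,"rz":0},{"x":0,"y":0.5,"z":26,"rx":0,"ry":0,"rz":0},{"x":0,"y":0.5,"z":31,"rx":0,"ry":0,"rz":0},{"x":0,"y":0.5,"z":33,"rx":0,"ry":0,"rz":0},{"x":0,"y":0.5,"z":34.4,"rx":0,"ry":0,"rz":0},{"x":0,"y":0.5,"z":34.4,"rx":0,"ry":0,"rz":0},{"x":0,"y":0.5,"z":34.4,"rx":0,"ry":0,"rz":0}])

```text
time: 18.9
tool_pos: [0.5902, 0.2236, 0.0766]
tool_rot: [3.141, -0.0, 1.648]
contact_force: [-0.9, 0.4, 0.6]
opening: 0.0251
grip_force: 30.0
```

Emit:
arm_command(series=[{"x":0,"y":0,"z":0.6,"rx":0,"ry":0,"rz":0},{"x":0,"y":0,"z":0.6,"rx":0,"ry":0,"rz":0},{"x":0,"y":0,"z":0.6,"rx":0,"ry":0,"rz":0}])

```text
time: 19.2
tool_pos: [0.5902, 0.2236, 0.0766]
tool_rot: [3.14, -0.0, 1.648]
contact_force: [-1.9, -0.9, 5.2]
opening: 0.0246
grip_force: 30.0
```

There's contact. I'll release, rise, and swing the arm back out of the cameras' view.

Emit:
arm_command(series=[{"x":0,"y":0,"z":0,"rx":0,"ry":0,"rz":0},{"x":0,"y":0,"z":0,"rx":0,"ry":0,"rz":0},{"x":0,"y":0,"z":0,"rx":0,"ry":0,"rz":0},{"x":0,"y":0,"z":0,"rx":0,"ry":0,"rz":0},{"x":0,"y":0,"z":-10,"rx":0,"ry":0,"rz":0},{"x":0,"y":0,"z":-40,"rx":0,"ry":0,"rz":0},{"x":0,"y":0,"z":-80,"rx":0,"ry":0,"rz":0},{"x":0,"y":0,"z":-120,"rx":0,"ry":0,"rz":0},{"x":0,"y":-40,"z":-150,"rx":0,"ry":0,"rz":0},{"x":30,"y":-80,"z":-180,"rx":0,"ry":0,"rz":0},{"x":70,"y":-120,"z":-180,"rx":0,"ry":0,"rz":0},{"x":110,"y":-160,"z":-180,"rx":0,"ry":0,"rz":0},{"x":140,"y":-200,"z":-180,"rx":0,"ry":0,"rz":0},{"x":170,"y":-240,"z":-180,"rx":0,"ry":0,"rz":0},{"x":200,"y":-280,"z":-180,"rx":0,"ry":0,"rz":0},{"x":200,"y":-280,"z":-180,"rx":0,"ry":0,"rz":0}], hand=48)

```text
time: 20.8
tool_pos: [0.2918, 0.4029, 0.2565]
tool_rot: [-3.141, -0.001, 1.651]
contact_force: [0.4, 0.4, -0.2]
opening: 0.0478
grip_force: 0.0
```

Run:
```python
from h import *
print(observe()["time"])
t=read_camera("top");s=read_camera("side")
cv2.imwrite("pics/end.png",cv2.resize(np.vstack([t["pixels"][140:270,170:470],s["pixels"][150:330,200:500]]),None,fx=1.9,fy=1.9))
for n,L,b in(("short",.085,(.5898,.2233,1.647)),("medium",.11,(.5744,-.2038,1.598)),("long",.135,(.603,-.012,1.678))):
    m=mask(t,"section_"+n,[b[0],b[1],.03])
    if m is None: print(n,None);continue
    r=fit([(t,m)],sec(L,.006),b);d=(r.x-b)*[1e3,1e3,57.3];print(n,d.round(1),round(r.fun,2))
```

```text
20.8
short [-2.   0.6  0.1] 0.16
medium [-1.3 -0.5  0.3] 0.2
long [-1.6 -2.3  0.6] 0.11
```

View pics/end.png

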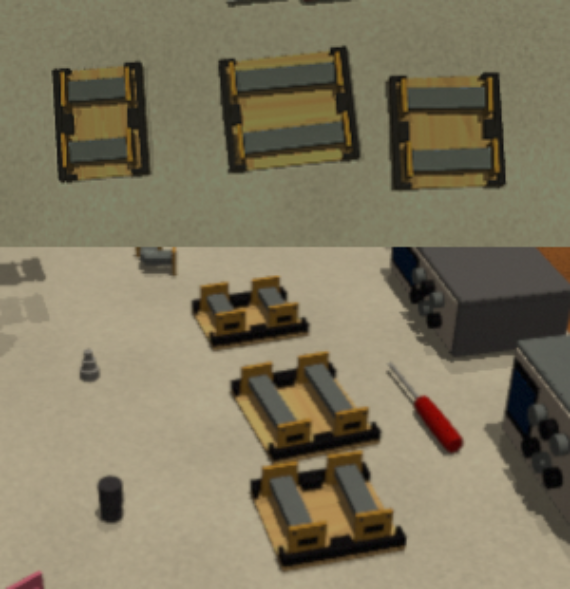

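In the crop, all three sections lie flat between the end walls beside their samples: short at (100,150), long at (293,138) and medium at (450,160). They're within about 2.5 mm of the bay centres, against 5 mm of clearance. The adapter, load, screwdriver and elbow are where they were. I'll hand in.

```bash
python3 -c "
from cell import *
print(hand_in())"
```

```text
the job is handed in; nothing more can be done
None
```

All three waveguide sections are lying flat in their matching bays, each set down gently, and the job was handed in with about 21 s on the robot's clock; no verdict was shown.

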